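# Ready the plasma press for the next blood bag

### The arm

A 6-joint arm with a two-finger parallel gripper is mounted at the origin on the work surface. World frame = base frame: x ahead of the robot, y to its left, z up, the work surface at z = 0. Lengths are in m, angles in rad, forces in N, time in s.
With the tool pointing down it reaches from about 0.35 to 0.85 m from the base axis. Payload 8.1 kg.
Tool frame: the origin (TCP) lies at the very end of the fingers, on their centre line; the grasp point (between the pads) lies 19 mm behind it (grasp_offset is the distance from the TCP to the grasp point, in m); z points along the fingers, y is the direction in which the jaws open and shut (so a half turn about z gives the same grasp; the last joint's range is limited). The gripper opens to 93 mm and grips with 3 to 60 N. Pads are 15 mm wide; open, the fingers measure 128 mm over their backs; the gripper's body (75 mm by 188 mm) begins 65 mm behind the grasp point.
Start: joints at [1.068, 0.13, 1.488, -0, 1.523, -0.085], TCP at [0.243, 0.548, 0.219] pointing down, gripper open.
Joint ranges: [-2.96, 2.96], [-0.89, 2.26], [0.02, 2.5], [-1.34, 4.48], [0, 2.73], [-2.66, 2.66]. Speed limits (rad/s): [2.39, 2.39, 2.79, 3.14, 3.14, 3.14].

### API

Orientations are given as a rotation vector (axis times angle).
In Python, from plant import read_state, read_camera, close_job, search_frame, masks_of, grasp_offset gives the robot as it stands.
- The arm moves only by the tool drive_tool, never from a script. Its argument "plan" is a list of rows, each an object with "claw": the closure, from 0 (fully open) to 1 (shut); "linear": the shift along the tool's x, y, z in cm, a list of three; "angular": the turn, a rotation vector about the tool's x, y, z in degrees, a list of three. In form: [{"claw": claw, "linear": [tx, ty, tz], "angular": [ax, ay, az]}, ...]. A call has 1 to 12 rows; each row shifts and turns the commanded pose from where the row before left it, along the tool's axes as they then stand; what a row does not reach is not made up. A row lasts 1/8 s, in which the tool goes at most 62.5 mm and 10.7 degrees, less where a joint would pass 70% of its speed; a pose out of reach is approached as far as the arm can. A call is refused whole if a number of a shift passes 6.25 or a number of a turn 10.7, either way. A call with a gripper value outside its range is refused whole. The fingers move at their own pace and stop on an object; "newtons" is the grip in N (left out, the last holds). Time passes only in rows, so rows that do not move let the fingers close. It gives the time, the measured TCP pose, the force and the opening at its end, in the units of the state.
- read_state(): the state, without advancing time (a new reading comes with each control period).
- read_camera(name): name is "scene" or "top"; returns a dict with "pixels" (384x512x3 uint8, red, green, blue), "K" (3x3 intrinsics, pixels), "xyz" and "attitude" of the camera in the world. Camera axes: x right, y up, looking along -z (the intrinsics and any distortion apply to the point x, -y, -z); pixel columns grow to the right and rows downward; lengths in m; the calibration is good to about 2 mm. A picture is of the moment at which its call begins. There is no depth.
- close_job(): hands the job in, once; it reports no verdict.
Trained networks look in a picture, given as the dict that the camera call returned (one of the last four; its "shot" number tells which), for a name from the list of things; names that differ only in an ending like _2 or _b are one class to them, and where a whole thing is asked for, a point or a joint stands for the part that bears it (a point fixed in the world has none). Each returns a list of dicts, best first, with "p" (0 to 1); they miss things now and then, are a little off and sometimes report something else, mostly with a low value. They report only what shows in the picture. A call takes as long as a camera call.
- search_frame(picture, label): "at" ([x, y, z] in m, in world coordinates, good to about 4 mm: the middle of the surface that is visible of it).
- masks_of(picture, label): "mask" (384x512 bool, what is visible of it).
The state is a dict: "t": time; "q": joint angles; "dq": joint speeds; "joint_torque": joint torques, N m; "tool_pos": TCP position; "orientation": TCP orientation; "force": force on the tool from outside, world axes, zero at the start; "wrist_torque": the same for the moment, N m; "opening": finger opening in m.
Only numpy, scipy, OpenCV 4.12 (cv2) and the standard library are available. Lean on these libraries where they do the work, as an engineer would, in place of code of your own. Each camera call takes 0.05 s, during which the arm holds its last target.

### The job

The plasma press has to be opened for a colleague who will load a blood bag. First clear the tube carrier that stands in front of the press: hang it by its handle over both prongs of the stand's twin hook and let go of it, keeping it upright all the way so that no tube spills. Then take the press's black bar, pull the spring-loaded pressure plate out until its pointer stands at the red index tab, and finish still holding it there; leave the tab as it is set, and the two tube racks and the tape roll where they are.

Things in the scene. Friction and masses are not known exactly. Their poses are not given: they have to be found in the camera images.
- press: Plasma press, fixed: white base 230 x 230 mm, steel back plate 180 mm high, in front a clear plate 166 mm wide hinged at its lower edge. Origin on the bench below the middle of the hinge line, which is 30 mm up; z up, y along the hinge, plate opens to -x (robot side). Steel quadrant with the red tab on the +y side (y = 108 mm, up to 230 mm high).
- pressure_plate (a joint): Swing of the plate about the hinge line, rad: 0 = closed (upright), grows as its top comes out to the press's -x; stop at 0.46. A spring always pulls it shut, about 10 N at the bar when closed, 16 N at 0.3 rad; it never stays open by itself. Pointer and tab are in line when this equals index.
- index (a joint): Setting of the red index tab on the quadrant, rad, measured as pressure_plate is; set to somewhere between 0.18 and 0.34 and stiff to move. The tab is 12 mm wide along the quadrant.
- press_bar (a point): Centre of the black pull bar on top of the plate: 14 mm thick, 144 mm long along the press's y, its arms 66 mm either side. Closed: 35 mm out (-x) from the hinge line and 215 mm above it (245 mm above the bench); swings with the plate on a circle about the hinge line (at 0.3 rad 97 mm out, 225 mm above the bench). Free for a gripper from above.
- pointer_tip (a point): Tip of the black pointer on the plate's +y edge, 190 mm from the hinge line.
- index_tab (a point): The point on the red index tab where the pointer tip should be, 190 mm from the hinge line.
- carrier: Loose steel-wire tube carrier with capped tubes, 78 x 124 mm, tubes up to 93 mm high, about 0.4 kg. Origin at the centre of its underside; z up, y along its long side. A rigid upright bail of 6 mm wire spans its length in the plane x = 0: level top 175 mm above the underside, straight for 110 mm, uprights at y = +-62 mm. Starts upright in front of the press.
- carrier_grip (a point): Centre of the bail's top, 175 mm above the carrier's underside: a black grip sleeve 14 mm thick, 44 mm long along the carrier's y; the bare wire either side of it goes onto the prongs. Free for a gripper from above, 80 mm of air below the bail.
- stand: Bag stand, fixed: dark base plate, steel post 16 mm thick, 250 mm high, twin hook on top. Origin on the bench under the post; z up, y along the hook's crossbar, hook points to -x (robot side). Two prongs of 8 mm rod at y = +-38 mm run from the crossbar at the post (250 mm up) to -x, dip to a seat at x = -90 mm and turn up at x = -124 mm, tips 266 mm above the bench.
- hook_seat (a point): Where the middle of the carrier's bail lies when hung: midway between the prongs, over their lowest points, 90 mm out from the post, 236 mm above the bench. The bail lies along the stand's y across both prongs, the sleeve between them, the carrier hanging about 60 mm above the bench. The prongs thread under the bail from the hook's front (-x), bail above the tips and tubes below the prongs.
- black_rack: Loose black tube rack, 202 x 107 mm, 91 mm high with its tubes; leave alone. Origin at the centre of its underside.
- white_rack: Loose white foam tube rack, 200 x 110 mm, 107 mm high with its tubes; leave alone. Origin at the centre of its underside.
- tape_roll: Loose roll of paper tape lying flat, 70 mm in diameter, 22 mm high; leave alone. Origin at the centre of its underside.

How it is judged:
By the outcome, as a careful person would: the job done as asked, in the order asked, and still so for the second after the job is handed in, while the arm keeps its last pose, push and grip.
It also fails if it takes over 58 s, if anything falls off the work surface, if the arm or the gripper's body presses on something with over 40 N, if the wrist force passes 120 N, or if a joint passes its speed limit or range.

## Working session

There is one attempt and no reset: what is moved stays moved. The work goes in short steps, Python scripts to look and compute and a tool call to move; the robot and the scene stay as the last step left them, time stands still between calls to the robot, and variables do not carry over. Pictures are saved under pics/ and viewed, and the job is handed in when it is done.

Besides the shell and the picture viewer there is one more tool, called after ">>>" by a JSON object that holds its "op" and its "data". drive_tool: Moves the arm, as the interface text tells. Its arguments: {"type":"object","properties":{"plan":{"type":"array"},"newtons":{"type":"number"}},"required":["plan"]}

```bash
mkdir -p pics; ls; cat > h.py <<'E'
import numpy as np, cv2
from scipy.spatial.transform import Rotation as R
from plant import *
def cam(n,f):
    p=read_camera(n); cv2.imwrite('pics/'+f,p['pixels'][:,:,::-1]); return p
def rot(p):
    a=np.array(p['attitude'],float)
    return a if a.shape==(3,3) else (R.from_rotvec(a).as_matrix() if a.size==3 else R.from_quat(a).as_matrix())
def proj(p,X):
    c=(np.atleast_2d(X)-np.array(p['xyz']))@rot(p)
    c=c*[1,-1,-1]; u=c@np.array(p['K']).T; return u[:,:2]/u[:,2:]
def ray(p,uv,z):
    uv=np.atleast_2d(uv); d=np.c_[uv,np.ones(len(uv))]@np.linalg.inv(np.array(p['K'])).T*[1,-1,-1]@rot(p).T
    o=np.array(p['xyz']); return o+d*((z-o[2])/d[:,2])[:,None]
E
python3 - <<'E'
from h import *
s=read_state(); print(s); print(grasp_offset)
for n in ['scene','top']:
    p=cam(n,n+'0.png'); print({k:v for k,v in p.items() if k!='pixels'})
    for l in ['press','pressure_plate','index','press_bar','pointer_tip','index_tab','carrier','carrier_grip','stand','hook_seat','black_rack','white_rack','tape_roll']:
        try: print(n,l,[(np.round(d['at'],3).tolist(),round(d['p'],2)) for d in search_frame(p,l)][:3])
        except Exception as e: print(l,e)
E
```

```text
pics
{'t': 0.0, 'q': array([ 1.06769473e+00,  1.31184899e-01,  1.48925432e+00,  1.51725627e-05,
        1.52301687e+00, -8.54330862e-02]), 'dq': array([-7.67435618e-04, -1.46717997e-03,  9.27465006e-04,  5.86079655e-04,
       -1.21640637e-03,  1.72594030e-06]), 'joint_torque': array([-6.99104203e-04, -5.59832740e+01, -4.91770506e+01,  7.67405285e-02,
        3.51302465e-02, -1.66872969e-04]), 'tool_pos': array([0.24309533, 0.54792513, 0.21758699]), 'orientation': array([-6.51199632e-01, -3.07279172e+00,  2.79386838e-03]), 'force': array([-0.2518077 ,  0.27586865, -0.03707383]), 'wrist_torque': array([ 0.02273041, -0.02332821,  0.00689416]), 'opening': 0.09268907986314448}
0.0188
{'K': array([[418.31350535,   0.        , 268.55342218],
       [  0.        , 418.31350535, 195.3286545 ],
       [  0.        ,   0.        ,   1.        ]]), 'xyz': array([1.26488575, 0.49093391, 1.19527869]), 'attitude': array([0.40147555, 0.74813361, 2.06801891]), 'shot': 1}
scene press [([0.701, -0.151, 0.115], 0.98), ([0.486, -0.187, 0.065], 0.36)]
scene pressure_plate [([0.49, -0.425, 0.04], 0.65), (
[... 815 characters left out ...]
de': array([ 0.11784816, -0.10495396, -1.54899786]), 'shot': 2}
top press [([0.646, -0.173, 0.112], 0.71), ([0.435, 0.01, 0.027], 0.7)]
top pressure_plate [([0.635, -0.185, 0.203], 0.81)]
top index []
top press_bar [([0.632, -0.178, 0.204], 0.75)]
top pointer_tip [([0.635, -0.184, 0.201], 0.73)]
top index_tab []
top carrier [([0.473, -0.192, 0.063], 0.63), ([0.632, -0.182, 0.204], 0.63)]
top carrier_grip [([0.477, -0.184, 0.066], 0.75)]
top stand [([0.556, 0.191, 0.013], 0.61)]
top hook_seat [([0.56, 0.188, 0.012], 0.86)]
top black_rack [([0.474, 0.443, 0.037], 0.83)]
top white_rack [([0.452, -0.434, 0.039], 0.57), ([0.634, -0.183, 0.202], 0.39)]
top tape_roll [([0.438, 0.011, 0.025], 0.74)]
```

View pics/scene0.png

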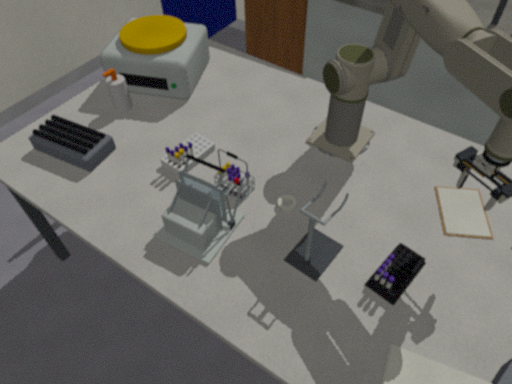

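View pics/top0.png

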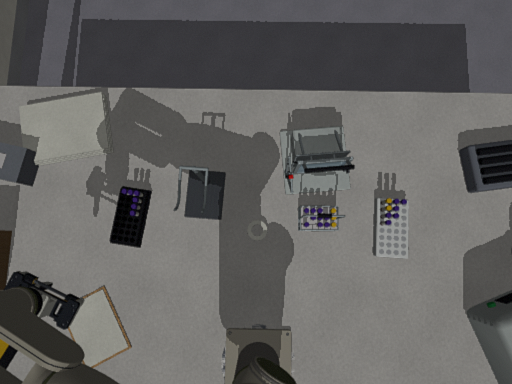

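```bash
python3 - <<'E'
import cv2
a=cv2.imread('pics/scene0.png'); b=cv2.imread('pics/top0.png')
def c(i,x,y,w,h,s,f): cv2.imwrite('pics/'+f,cv2.resize(i[y:y+h,x:x+w],None,fx=s,fy=s,interpolation=cv2.INTER_CUBIC))
c(a,150,130,120,130,4.5,'c1.png'); c(a,270,170,90,110,5,'c2.png')
c(b,270,120,100,120,5,'c3.png'); c(b,160,150,80,80,6,'c4.png')
E
```

```text
(no output)
```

View pics/c1.png

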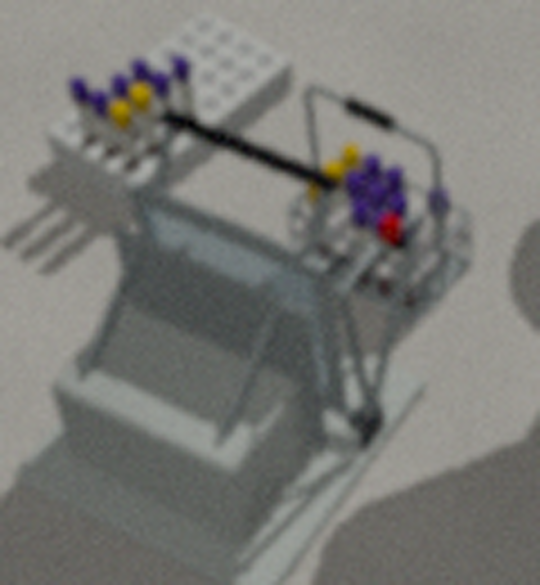

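View pics/c2.png

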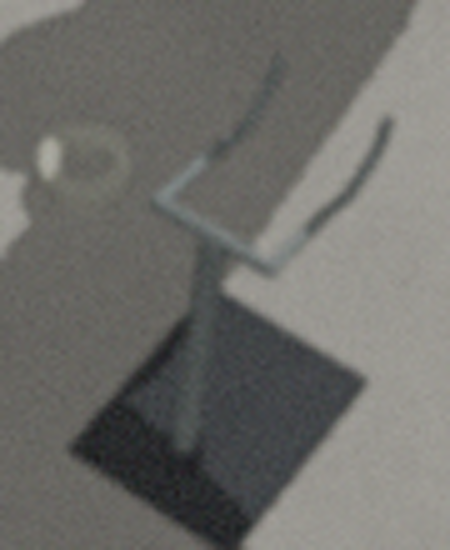

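View pics/c3.png

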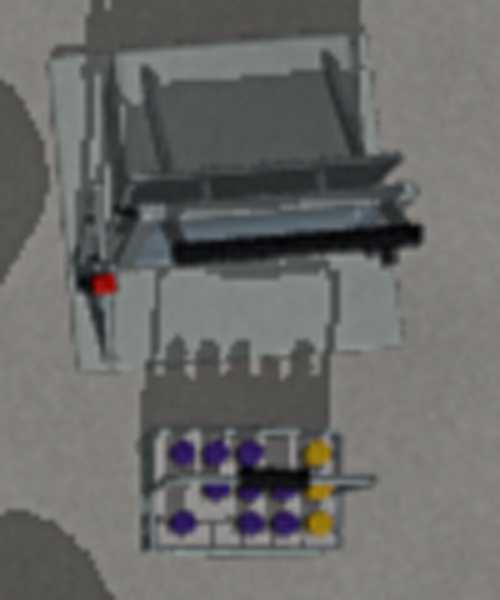

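View pics/c4.png

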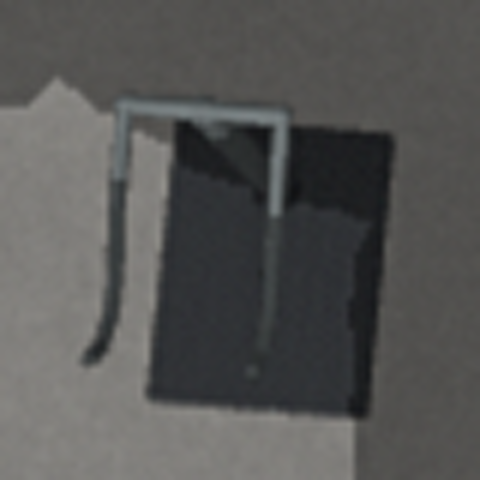

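```bash
cat > fit.py <<'E'
from h import *
from scipy.optimize import least_squares
import types
P={'s':dict(K=np.array([[418.31350535,0,268.55342218],[0,418.31350535,195.3286545],[0,0,1]]),xyz=[1.26488575,0.49093391,1.19527869],attitude=[0.40147555,0.74813361,2.06801891]),
 't':dict(K=np.array([[366.68139901,0,258.58065878],[0,366.68139901,188.32472772],[0,0,1]]),xyz=[0.39995699,-0.00388112,1.28675205],attitude=[0.11784816,-0.10495396,-1.54899786])}
def cp(x0,y0,s,pts): return [((a+.5)/s-.5+x0,(b+.5)/s-.5+y0) for a,b in pts]
def fit(obs,x0,extra=None,name=''):
    # obs: list (cam, uv, local)
    def W(v,L):
        L=np.array(L(v) if callable(L) else L,float); c,s=np.cos(v[2]),np.sin(v[2])
        return np.array([v[0]+c*L[0]-s*L[1],v[1]+s*L[0]+c*L[1],L[2]])
    f=lambda v:np.concatenate([(proj(P[c],W(v,L))[0]-uv) for c,uv,L in obs])
    r=least_squares(f,x0,loss='soft_l1',x_scale=0.01); print(name,np.round(r.x,4)); print(np.round(f(r.x).reshape(-1,2),1).tolist()); return r.x
E
python3 - <<'E'
from fit import *
t=cp(270,120,5,[(238,479),(310,481)]); s=cp(150,130,4.5,[(345,102),(393,125),(312,90),(437,155)])
o=[('t',t[0],(0,.022,.175)),('t',t[1],(0,-.022,.175)),('s',s[0],(0,-.022,.175)),('s',s[1],(0,.022,.175)),('s',s[2],(0,-.059,.173)),('s',s[3],(0,.059,.173))]
fit(o,[.47,-.19,0],name='carrier')
t=cp(160,150,6,[(120,104),(284,110),(92,358),(252,370)]); s=cp(270,170,5,[(157,200),(271,270),(280,60),(388,122)])
L=[(0,.038,.25),(0,-.038,.25),(-.124,.038,.266),(-.124,-.038,.266)]
o=[('t',t[i],L[i]) for i in range(4)]+[('s',s[i],L[[1,0,3,2][i]]) for i in range(4)]
fit(o,[.58,.2,0],name='stand')
t=cp(270,120,5,[(175,250),(421,235)]); s=cp(150,130,4.5,[(170,117),(337,185)])
L=[(-.035,.072,.245),(-.035,-.072,.245)]
tt=cp(270,120,5,[(103,284)])[0]; st=cp(150,130,4.5,[(391,228)])[0]
tab=lambda v:(-.19*np.sin(v[3]),.108,.03+.19*np.cos(v[3]))
o=[('t',t[0],L[0]),('t',t[1],L[1]),('s',s[0],L[1]),('s',s[1],L[0]),('t',tt,tab),('s',st,tab)]
fit(o,[.67,-.17,0,.25],name='press')
E
```

```text
carrier [ 0.4796 -0.1932  0.0068]
[[-0.3, 0.0], [-0.2, -0.2], [0.6, 0.4], [0.1, 0.4], [-0.4, -0.7], [-0.9, -1.6]]
stand [ 0.6049  0.195  -0.0557]
[[0.8, -0.2], [-0.3, 0.8], [-0.5, -0.2], [-0.1, -0.2], [0.2, 0.9], [-0.2, 0.1], [-0.4, -0.3], [0.1, -0.8]]
press [ 0.6453 -0.1913  0.0867  0.2413]
[[-1.1, 0.6], [-0.5, 0.3], [-0.8, -0.4], [-0.4, 0.7], [0.4, 0.1], [-0.3, -0.2]]
```

```bash
python3 - <<'E'
from h import *
s=read_state(); M=R.from_rotvec(s['orientation']).as_matrix(); print(np.round(M,3))
for sg in (1,-1):
  for yaw in (.0068,-.0557,.0867):
    y=sg*np.array([np.cos(yaw),np.sin(yaw),0]); z=np.array([0,0,-1.]); T=np.c_[np.cross(y,z),y,z]
    print(sg,yaw,np.degrees(R.from_matrix(M.T@T).as_rotvec()).round(1))
E
```

```text
[[-0.914  0.406 -0.   ]
 [ 0.406  0.914  0.   ]
 [ 0.     0.    -1.   ]]
1 0.0068 [ 0.  -0.  65.7]
1 -0.0557 [ 0.  -0.  69.3]
1 0.0867 [ 0.  -0.  61.1]
-1 0.0068 [   0.     0.  -114.3]
-1 -0.0557 [   0.     0.  -110.7]
-1 0.0867 [   0.     0.  -118.9]
```

>>> {"op": "drive_tool", "data": {"plan": [{"claw": 0, "linear": [0, 0, -1.6], "angular": [0, 0, 9.4]}, {"claw": 0, "linear": [0, 0, -1.6], "angular": [0, 0, 9.4]}, {"claw": 0, "linear": [0, 0, -1.6], "angular": [0, 0, 9.4]}, {"claw": 0, "linear": [0, 0, -1.6], "angular": [0, 0, 9.4]}, {"claw": 0, "linear": [0, 0, -1.6], "angular": [0, 0, 9.4]}, {"claw": 0, "linear": [0, 0, -1.6], "angular": [0, 0, 9.4]}, {"claw": 0, "linear": [0, 0, -1.6], "angular": [0, 0, 9.3]}, {"claw": 0, "linear": [0, 0, 0], "angular": [0, 0, 0]}], "newtons": 40}}

```text
t: 2.4
tool_pos: [0.2438, 0.549, 0.3323]
orientation: [-2.213, -2.229, -0.004]
force: [-0.1, -0.2, -0.2]
opening: 0.0929
```

>>> {"op": "drive_tool", "data": {"plan": [{"claw": 0, "linear": [-3, 0.5, 0], "angular": [0, 0, 0]}, {"claw": 0, "linear": [-4.5, 1.4, 0], "angular": [0, 0, 0]}, {"claw": 0, "linear": [-4.5, 1.4, 0], "angular": [0, 0, 0]}, {"claw": 0, "linear": [-4.5, 1.4, 0], "angular": [0, 0, 0]}, {"claw": 0, "linear": [-4.5, 1.4, 0], "angular": [0, 0, 0]}, {"claw": 0, "linear": [-4.5, 1.4, 0], "angular": [0, 0, 0]}, {"claw": 0, "linear": [-4.5, 1.4, 0], "angular": [0, 0, 0]}, {"claw": 0, "linear": [-4.5, 1.4, 0], "angular": [0, 0, 0]}, {"claw": 0, "linear": [-4.5, 1.4, 0], "angular": [0, 0, 0]}, {"claw": 0, "linear": [-4.5, 1.4, 0], "angular": [0, 0, 0]}, {"claw": 0, "linear": [-4.5, 1.4, 0], "angular": [0, 0, 0]}, {"claw": 0, "linear": [-4.5, 1.4, 0], "angular": [0, 0, 0]}]}}

```text
t: 3.9
tool_pos: [0.4058, 0.0229, 0.3298]
orientation: [-2.209, -2.233, 0.0]
force: [0.2, -0.6, -0.4]
opening: 0.0933
```

>>> {"op": "drive_tool", "data": {"plan": [{"claw": 0, "linear": [-4.5, 1.4, 0], "angular": [0, 0, 0]}, {"claw": 0, "linear": [-4.5, 1.4, 0], "angular": [0, 0, 0]}, {"claw": 0, "linear": [-4.5, 1.4, 0], "angular": [0, 0, 0]}, {"claw": 0, "linear": [-4.5, 1.4, 0], "angular": [0, 0, 0]}, {"claw": 0, "linear": [-2.2, 1.1, 0], "angular": [0, 0, 0]}, {"claw": 0, "linear": [0, 0, 0], "angular": [0, 0, 0]}, {"claw": 0, "linear": [0, 0, 0], "angular": [0, 0, 0]}]}}

```text
t: 4.78
tool_pos: [0.4737, -0.1765, 0.33]
orientation: [-2.211, -2.23, 0.0]
force: [-0.3, -0.9, -0.4]
opening: 0.0928
```

>>> {"op": "drive_tool", "data": {"plan": [{"claw": 0, "linear": [-1.7, 0.6, 0], "angular": [0, 0, 0]}, {"claw": 0, "linear": [0, 0, 3], "angular": [0, 0, 0]}, {"claw": 0, "linear": [0, 0, 3], "angular": [0, 0, 0]}, {"claw": 0, "linear": [0, 0, 3], "angular": [0, 0, 0]}, {"claw": 0, "linear": [0, 0, 3], "angular": [0, 0, 0]}, {"claw": 0, "linear": [0, 0, 0], "angular": [0, 0, 0]}]}}

```text
t: 5.52
tool_pos: [0.4787, -0.1933, 0.2081]
orientation: [-2.21, -2.227, 0.002]
force: [0.0, -0.4, 0.3]
opening: 0.0929
```

```bash
cat > look.py <<'E'
from h import *
import sys
tag=sys.argv[1]
for n,box in (('scene',sys.argv[2]),('top',sys.argv[3])):
    x,y,w,h,s=map(float,box.split(',')); x,y,w,h=map(int,(x,y,w,h))
    p=cam(n,n+tag+'f.png'); i=p['pixels'][y:y+h,x:x+w,::-1]
    cv2.imwrite(f'pics/{n}{tag}.png',cv2.resize(i,None,fx=s,fy=s,interpolation=cv2.INTER_CUBIC))
s=read_state(); print(s['t'],s['tool_pos'].round(4),R.from_rotvec(s['orientation']).as_matrix().round(3).tolist(),s['force'].round(1),s['opening'].round(4))
E
python3 look.py a 150,100,150,130,4 260,120,110,130,4
```

```text
Traceback (most recent call last):
  File "look.py", line 8, in <module>
    s=read_state(); print(s['t'],s['tool_pos'].round(4),R.from_rotvec(s['orientation']).as_matrix().round(3).tolist(),s['force'].round(1),s['opening'].round(4))
                                                                                                                                          ^^^^^^^^^^^^^^^^^^
AttributeError: 'float' object has no attribute 'round'
```

View pics/scenea.png

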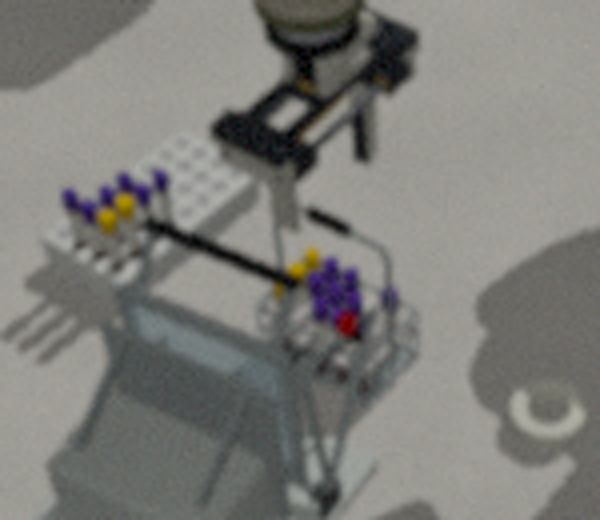

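View pics/topa.png

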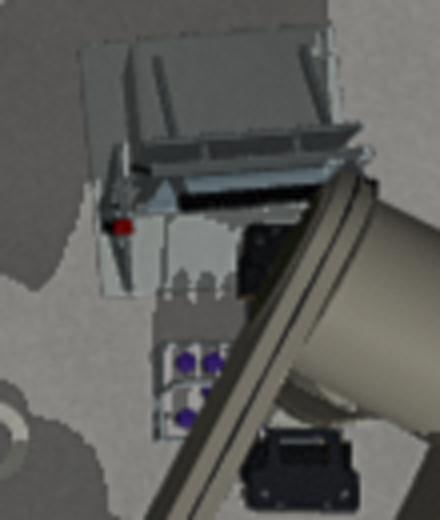

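>>> {"op": "drive_tool", "data": {"plan": [{"claw": 0, "linear": [0, 0.1, 1.5], "angular": [0, 0, 0]}, {"claw": 0, "linear": [0, 0, 1.5], "angular": [0, 0, 0]}, {"claw": 0, "linear": [0, 0, 1.5], "angular": [0, 0, 0]}, {"claw": 0, "linear": [0, 0, 0.7], "angular": [0, 0, 0]}, {"claw": 0, "linear": [0, 0, 0], "angular": [0, 0, 0]}, {"claw": 1, "linear": [0, 0, 0], "angular": [0, 0, 0]}, {"claw": 1, "linear": [0, 0, 0], "angular": [0, 0, 0]}, {"claw": 1, "linear": [0, 0, 0], "angular": [0, 0, 0]}, {"claw": 1, "linear": [0, 0, 0], "angular": [0, 0, 0]}, {"claw": 1, "linear": [0, 0, 0], "angular": [0, 0, 0]}, {"claw": 1, "linear": [0, 0, 0], "angular": [0, 0, 0]}], "newtons": 40}}

```text
t: 7.0
tool_pos: [0.4811, -0.1941, 0.1586]
orientation: [-2.214, -2.228, 0.0]
force: [-0.7, 0.4, 0.9]
opening: 0.038
```

Still closing; let it finish.

>>> {"op": "drive_tool", "data": {"plan": [{"claw": 1, "linear": [0, 0, 0], "angular": [0, 0, 0]}, {"claw": 1, "linear": [0, 0, 0], "angular": [0, 0, 0]}, {"claw": 1, "linear": [0, 0, 0], "angular": [0, 0, 0]}, {"claw": 1, "linear": [0, 0, 0], "angular": [0, 0, 0]}, {"claw": 1, "linear": [0, 0, 0], "angular": [0, 0, 0]}, {"claw": 1, "linear": [0, 0, 0], "angular": [0, 0, 0]}], "newtons": 40}}

```text
t: 7.75
tool_pos: [0.4811, -0.1941, 0.1586]
orientation: [-2.214, -2.228, 0.0]
force: [-1.9, -0.1, 0.4]
opening: 0.0128
```

>>> {"op": "drive_tool", "data": {"plan": [{"claw": 1, "linear": [0, 0, -0.3], "angular": [0, 0, 0]}, {"claw": 1, "linear": [0, 0, -0.6], "angular": [0, 0, 0]}, {"claw": 1, "linear": [0, 0, -1.2], "angular": [0, 0, 0]}, {"claw": 1, "linear": [0, 0, -1.8], "angular": [0, 0, 0]}, {"claw": 1, "linear": [0, 0, -1.8], "angular": [0, 0, 0]}, {"claw": 1, "linear": [0, 0, -1.8], "angular": [0, 0, 0]}, {"claw": 1, "linear": [0, 0, -1.6], "angular": [0, 0, 0]}, {"claw": 1, "linear": [0, 0, -1], "angular": [0, 0, 0]}, {"claw": 1, "linear": [0, 0, -0.6], "angular": [0, 0, 0]}, {"claw": 1, "linear": [0, 0, 0], "angular": [0, 0, 0]}]}}

```text
t: 9.0
tool_pos: [0.4812, -0.1941, 0.2658]
orientation: [2.214, 2.228, 0.0]
force: [0.5, -0.1, -4.3]
opening: 0.0129
```

```bash
sed -i "s/,s\['opening'\].round(4)/,s['opening']/" look.py; python3 look.py b 150,60,150,150,4 260,120,110,130,4
```

```text
9.1 [ 0.4809 -0.194   0.2649] [[-0.006, 1.0, -0.001], [1.0, 0.006, 0.001], [0.001, -0.001, -1.0]] [-0.3  0.4 -4.2] 0.012911429195242205
```

View pics/sceneb.png

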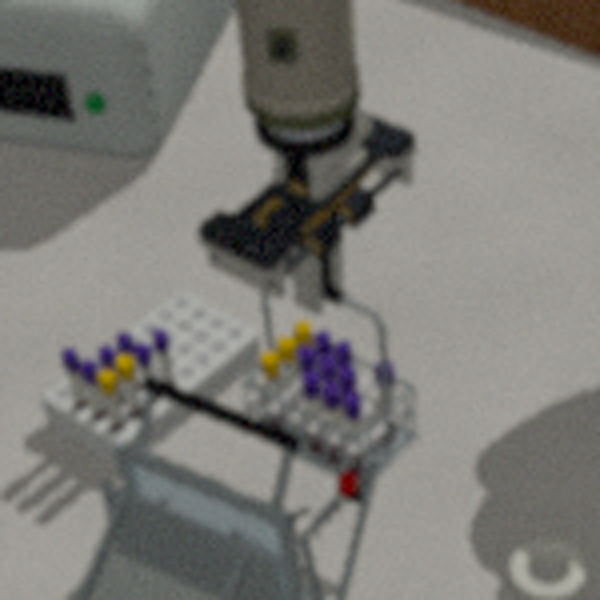

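>>> {"op": "drive_tool", "data": {"plan": [{"claw": 1, "linear": [0.5, -0.5, 0], "angular": [0, 0, 0]}, {"claw": 1, "linear": [1.2, -1, 0], "angular": [0, 0, 0]}, {"claw": 1, "linear": [2, -1.3, 0], "angular": [0, 0, 0]}, {"claw": 1, "linear": [2.5, -1.3, 0], "angular": [0, 0, 0]}, {"claw": 1, "linear": [2.5, -1.2, 0], "angular": [0, 0, 0]}, {"claw": 1, "linear": [2.5, -1, 0], "angular": [0, 0, 0]}, {"claw": 1, "linear": [2.5, -1, 0], "angular": [0, 0, 0]}, {"claw": 1, "linear": [2.5, -0.8, 0], "angular": [0, 0, 0]}, {"claw": 1, "linear": [2.5, 0, 0], "angular": [0, 0, 0]}, {"claw": 1, "linear": [2.5, 0, 0], "angular": [0, 0, 0]}, {"claw": 1, "linear": [2.5, 0, 0], "angular": [0, 0, 0]}, {"claw": 1, "linear": [2.5, 0, 0], "angular": [0, 0, 0]}]}}

```text
t: 10.6
tool_pos: [0.3979, 0.0683, 0.2653]
orientation: [-2.214, -2.228, 0.0]
force: [-0.6, -0.8, -3.5]
opening: 0.0126
```

>>> {"op": "drive_tool", "data": {"plan": [{"claw": 1, "linear": [2.5, 0, 0], "angular": [0, 0, 0]}, {"claw": 1, "linear": [2.5, 0, 0], "angular": [0, 0, 0]}, {"claw": 1, "linear": [2.5, 0, 0], "angular": [0, 0, 0]}, {"claw": 1, "linear": [2.5, 0, 0], "angular": [0, 0, 0]}, {"claw": 1, "linear": [2, 0, 0], "angular": [0, 0, 0]}, {"claw": 1, "linear": [1.2, 0, 0], "angular": [0, 0, 1.2]}, {"claw": 1, "linear": [0.6, 0, 0], "angular": [0, 0, 1.2]}, {"claw": 1, "linear": [0, 0, 0], "angular": [0, 0, 1.2]}, {"claw": 1, "linear": [0, 0, 0], "angular": [0, 0, 0]}, {"claw": 1, "linear": [0, 0, 0], "angular": [0, 0, 0]}]}}

```text
t: 11.85
tool_pos: [0.3978, 0.2049, 0.2657]
orientation: [2.284, 2.157, -0.0]
force: [0.4, -0.6, -4.3]
opening: 0.0127
```

```bash
python3 look.py c 230,70,150,150,4 150,140,130,130,4
```

```text
11.95 [0.3978 0.205  0.2657] [[0.057, 0.998, 0.0], [0.998, -0.057, -0.0], [-0.0, 0.0, -1.0]] [-0.3  0.4 -3.8] 0.012591129273429274
```

View pics/scenec.png

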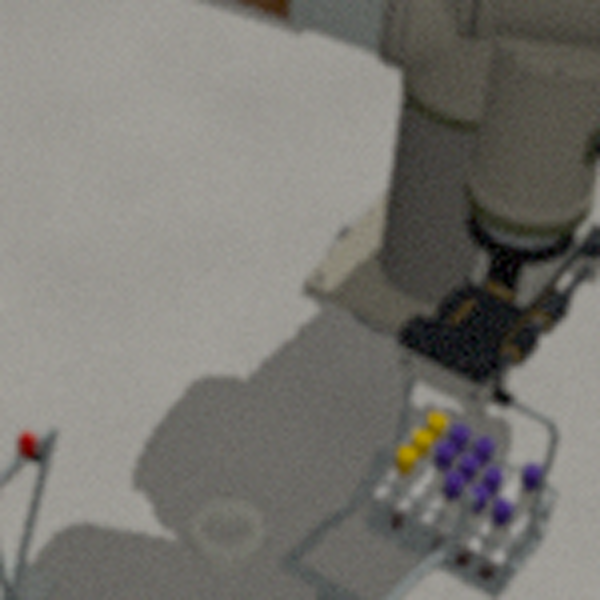

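View pics/topc.png

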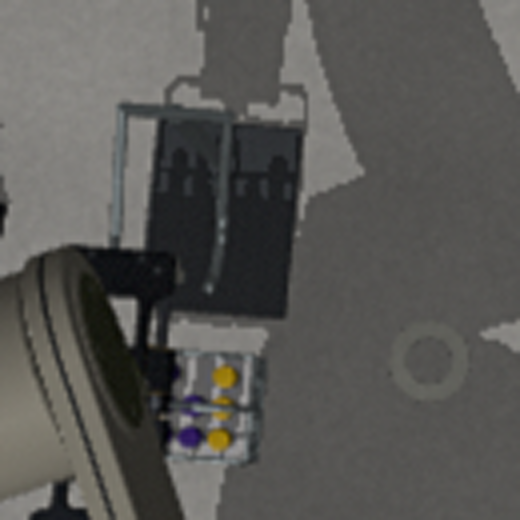

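>>> {"op": "drive_tool", "data": {"plan": [{"claw": 1, "linear": [0.15, 0.6, 0], "angular": [0, 0, 0]}, {"claw": 1, "linear": [0, 1, 0], "angular": [0, 0, 0]}, {"claw": 1, "linear": [0, 1.4, 0], "angular": [0, 0, 0]}, {"claw": 1, "linear": [0, 1.4, 0], "angular": [0, 0, 0]}, {"claw": 1, "linear": [0, 1.4, 0], "angular": [0, 0, 0]}, {"claw": 1, "linear": [0, 1.4, 0], "angular": [0, 0, 0]}, {"claw": 1, "linear": [0, 1.4, 0], "angular": [0, 0, 0]}, {"claw": 1, "linear": [0, 1.4, 0], "angular": [0, 0, 0]}, {"claw": 1, "linear": [0, 1, 0], "angular": [0, 0, 0]}, {"claw": 1, "linear": [0, 0.7, 0], "angular": [0, 0, 0]}, {"claw": 1, "linear": [0, 0, 0], "angular": [0, 0, 0]}, {"claw": 1, "linear": [0, 0, 0], "angular": [0, 0, 0]}]}}

```text
t: 13.45
tool_pos: [0.5143, 0.2003, 0.2656]
orientation: [-2.283, -2.158, 0.0]
force: [-0.5, -0.5, -4.6]
opening: 0.013
```

```bash
python3 look.py d 260,100,120,130,5 150,140,130,130,4
```

```text
13.55 [0.5143 0.2004 0.2657] [[0.056, 0.998, -0.0], [0.998, -0.056, 0.0], [0.0, -0.0, -1.0]] [-1.  -0.2 -4.4] 0.013056016884300537
```

View pics/scened.png

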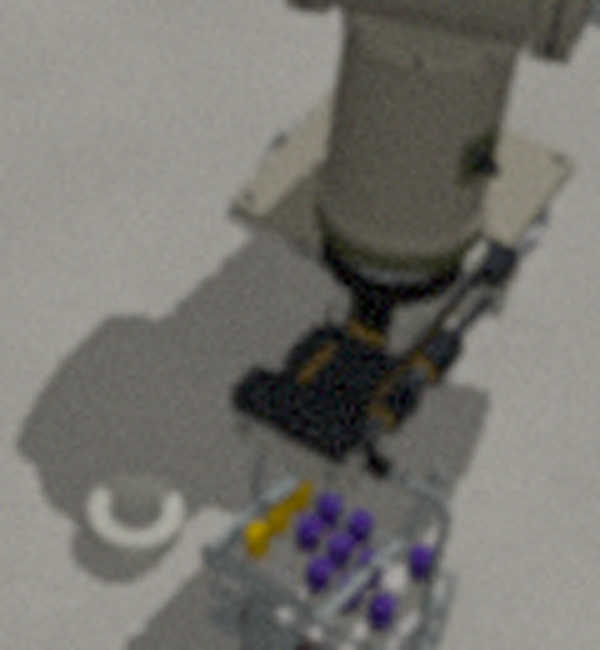

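View pics/topd.png

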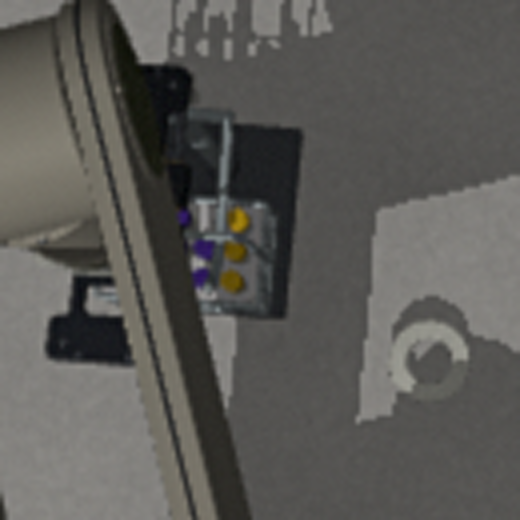

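>>> {"op": "drive_tool", "data": {"plan": [{"claw": 1, "linear": [0, 0, 0.5], "angular": [0, 0, 0]}, {"claw": 1, "linear": [0, 0, 0.8], "angular": [0, 0, 0]}, {"claw": 1, "linear": [0, 0, 0.8], "angular": [0, 0, 0]}, {"claw": 1, "linear": [0, 0, 0.8], "angular": [0, 0, 0]}, {"claw": 1, "linear": [0, 0, 0.8], "angular": [0, 0, 0]}, {"claw": 1, "linear": [0, 0, 0.4], "angular": [0, 0, 0]}, {"claw": 1, "linear": [0, 0, 0], "angular": [0, 0, 0]}]}}

```text
t: 14.42
tool_pos: [0.5144, 0.2002, 0.2242]
orientation: [-2.283, -2.158, 0.001]
force: [-0.4, -0.0, -4.8]
opening: 0.0131
```

>>> {"op": "drive_tool", "data": {"plan": [{"claw": 1, "linear": [0, 0, 0.2], "angular": [0, 0, 0]}, {"claw": 1, "linear": [0, 0, 0.2], "angular": [0, 0, 0]}, {"claw": 1, "linear": [0, 0, 0], "angular": [0, 0, 0]}]}}

```text
t: 14.8
tool_pos: [0.5146, 0.2002, 0.2205]
orientation: [-2.283, -2.158, 0.0]
force: [0.0, -0.1, -4.1]
opening: 0.0132
```

>>> {"op": "drive_tool", "data": {"plan": [{"claw": 1, "linear": [0, 0, 0.1], "angular": [0, 0, 0]}, {"claw": 1, "linear": [0, 0, 0.1], "angular": [0, 0, 0]}, {"claw": 1, "linear": [0, 0, 0], "angular": [0, 0, 0]}]}}

```text
t: 15.18
tool_pos: [0.5148, 0.2003, 0.2193]
orientation: [2.283, 2.158, 0.001]
force: [-1.6, -0.6, 1.2]
opening: 0.0127
```

```bash
python3 look.py e 260,100,120,130,5 150,140,130,130,4
```

```text
15.275 [0.5148 0.2003 0.2193] [[0.056, 0.998, 0.001], [0.998, -0.056, 0.0], [0.0, 0.001, -1.0]] [-3.4 -0.6  1.6] 0.012665703479503685
```

View pics/scenee.png

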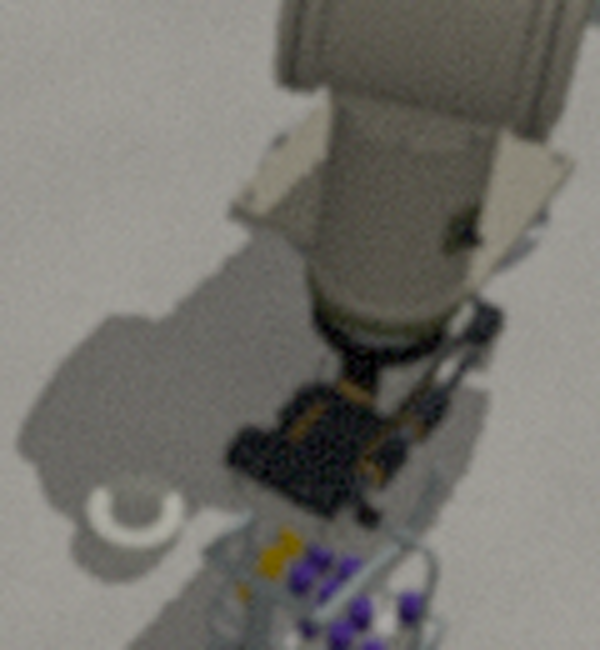

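View pics/tope.png

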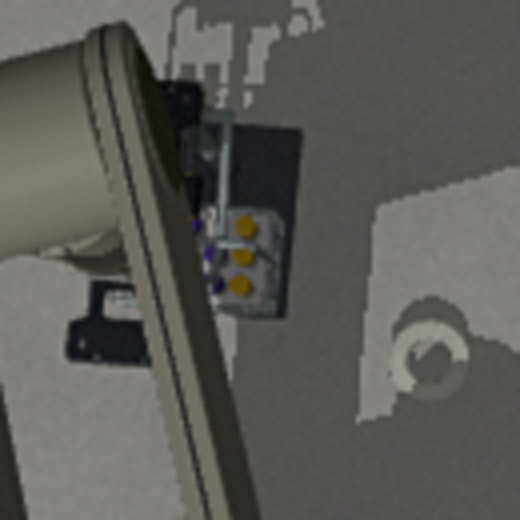

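>>> {"op": "drive_tool", "data": {"plan": [{"claw": 1, "linear": [0, 0, 0.1], "angular": [0, 0, 0]}, {"claw": 0.75, "linear": [0, 0, 0], "angular": [0, 0, 0]}, {"claw": 0.6, "linear": [0, 0, 0], "angular": [0, 0, 0]}, {"claw": 0.4, "linear": [0, 0, 0], "angular": [0, 0, 0]}, {"claw": 0.4, "linear": [0, 0, 0], "angular": [0, 0, 0]}, {"claw": 0.4, "linear": [0, 0, 0], "angular": [0, 0, 0]}, {"claw": 0.4, "linear": [0, 0, 0], "angular": [0, 0, 0]}, {"claw": 0.4, "linear": [0, 0, 0], "angular": [0, 0, 0]}]}}

```text
t: 16.27
tool_pos: [0.5146, 0.2003, 0.2176]
orientation: [2.283, 2.158, 0.0]
force: [0.5, -0.4, 0.3]
opening: 0.0559
```

>>> {"op": "drive_tool", "data": {"plan": [{"claw": 0.4, "linear": [0, 0, -0.6], "angular": [0, 0, 0]}, {"claw": 0.4, "linear": [0, 0, -1.2], "angular": [0, 0, 0]}, {"claw": 0.4, "linear": [0, 0, -1.5], "angular": [0, 0, 0]}, {"claw": 0.4, "linear": [0, 0, -1.7], "angular": [0, 0, 0]}, {"claw": 0.4, "linear": [0, 0, -2.5], "angular": [0, 0, 0]}, {"claw": 0.4, "linear": [0, 0, -2.5], "angular": [0, 0, 0]}, {"claw": 0.4, "linear": [0, 0, -2], "angular": [0, 0, 0]}, {"claw": 0.4, "linear": [0, 0, -1], "angular": [0, 0, 0]}, {"claw": 0.4, "linear": [0, 0, 0], "angular": [0, 0, 0]}]}}

```text
t: 17.4
tool_pos: [0.515, 0.2004, 0.3488]
orientation: [2.283, 2.157, 0.002]
force: [0.1, -0.3, -0.6]
opening: 0.0557
```

```bash
python3 look.py f 260,130,120,130,4 150,140,130,130,4
```

```text
17.5 [0.5144 0.2002 0.3469] [[0.056, 0.998, -0.001], [0.998, -0.056, -0.0], [-0.0, -0.001, -1.0]] [ 0.1 -0.  -0.2] 0.05591799688923116
```

View pics/scenef.png

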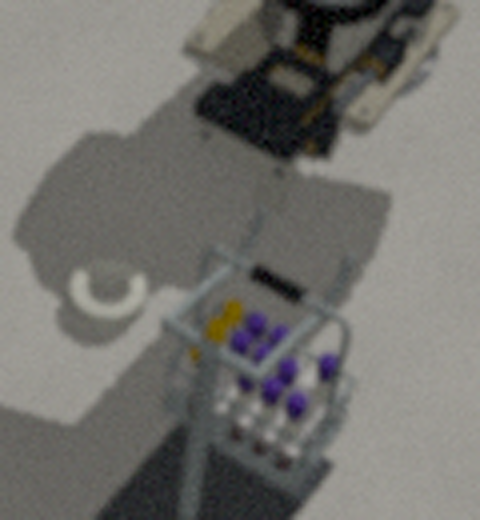

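>>> {"op": "drive_tool", "data": {"plan": [{"claw": 0.63, "linear": [0, 0, 0], "angular": [0, 0, -4.1]}, {"claw": 0.63, "linear": [0, 0, 0], "angular": [0, 0, -4.1]}, {"claw": 0.63, "linear": [-2, 0, 0], "angular": [0, 0, 0]}, {"claw": 0.63, "linear": [-4, 0, 0], "angular": [0, 0, 0]}, {"claw": 0.63, "linear": [-4.5, 0, 0], "angular": [0, 0, 0]}, {"claw": 0.63, "linear": [-4.5, 0, 0], "angular": [0, 0, 0]}, {"claw": 0.63, "linear": [-4.5, 0, 0], "angular": [0, 0, 0]}, {"claw": 0.63, "linear": [-4.5, 1, 0], "angular": [0, 0, 0]}, {"claw": 0.63, "linear": [-4.5, 1.5, 0], "angular": [0, 0, 0]}, {"claw": 0.63, "linear": [-4.5, 1.5, 0], "angular": [0, 0, 0]}, {"claw": 0.63, "linear": [-4.5, 1.5, 0], "angular": [0, 0, 0]}, {"claw": 0.63, "linear": [-2.7, 0.6, 0], "angular": [0, 0, 0]}]}}

```text
t: 19.0
tool_pos: [0.6095, -0.1985, 0.3462]
orientation: [-2.127, -2.31, 0.002]
force: [0.3, 0.6, -0.9]
opening: 0.0344
```

>>> {"op": "drive_tool", "data": {"plan": [{"claw": 0.63, "linear": [0, 0, 0], "angular": [0, 0, 0]}, {"claw": 0.63, "linear": [0, 0, 0], "angular": [0, 0, 0]}]}}

```text
t: 19.25
tool_pos: [0.6096, -0.1951, 0.3473]
orientation: [-2.124, -2.313, 0.0]
force: [-0.4, 0.7, 0.3]
opening: 0.0342
```

```bash
python3 look.py g 150,80,130,150,4 260,100,130,110,6
```

```text
19.35 [ 0.6099 -0.1942  0.3479] [[-0.087, 0.996, 0.0], [0.996, 0.087, 0.0], [0.0, 0.0, -1.0]] [-0.7  0.4 -0. ] 0.034443786444759164
```

View pics/sceneg.png

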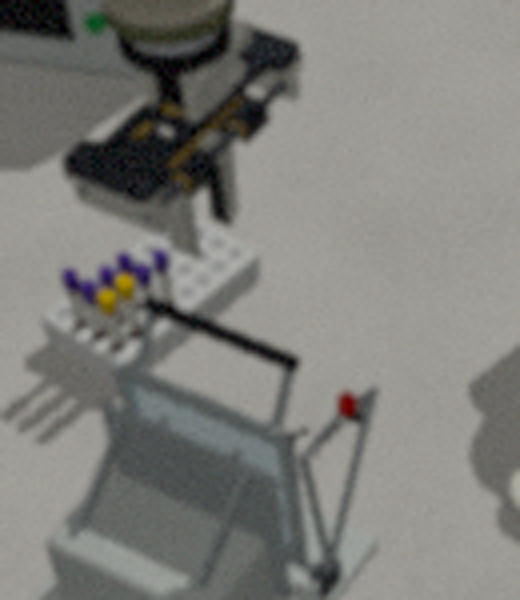

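View pics/topg.png

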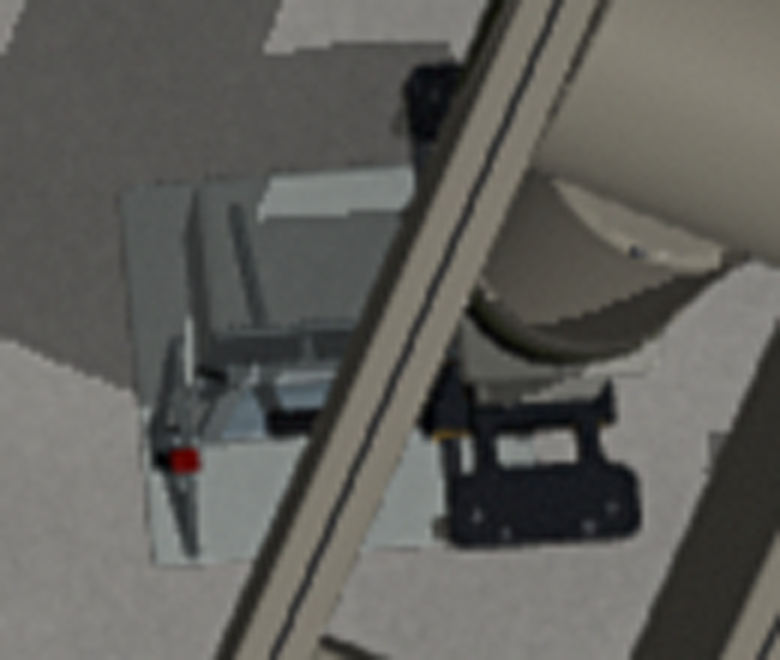

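```bash
python3 - <<'E'
from fit import *
s=cp(150,80,4,[(148,300),(296,363)]); st=cp(150,80,4,[(348,405)])[0]; tt=cp(260,100,6,[(184,459)])[0]
tb=cp(260,100,6,[(268,424)])[0]
t=cp(270,120,5,[(175,250),(421,235)])
L=[(-.035,.072,.245),(-.035,-.072,.245)]
tab=lambda v:(-.19*np.sin(v[3]),.108,.03+.19*np.cos(v[3]))
o=[('t',t[0],L[0]),('t',t[1],L[1]),('t',tb,L[0]),('s',s[0],L[1]),('s',s[1],L[0]),('t',tt,tab),('s',st,tab)]
v=fit(o,[.645,-.19,.08,.25],name='press')
c,sn=np.cos(v[2]),np.sin(v[2]); print(v[0]-.035*c,v[1]-.035*sn)
for cam_ in 'st':
  for r in (.18,.19,.2):
    print(cam_,r,[np.round(proj(P[cam_],[v[0]+c*-r*np.sin(a)-sn*.1,v[1]+sn*-r*np.sin(a)+c*.1,.03+r*np.cos(a)])[0],1).tolist() for a in (0,.24)])
E
```

```text
press [ 0.6453 -0.1928  0.0789  0.2404]
[[-0.7, 0.5], [-0.1, 0.5], [-0.3, -0.2], [-0.2, 0.4], [0.1, 1.0], [0.7, 0.0], [-0.9, -0.7]]
0.6104066487751373 -0.19557897121788406
s 0.18 [[225.8, 189.5], [233.4, 181.8]]
s 0.19 [[225.5, 187.4], [233.6, 179.2]]
s 0.2 [[225.3, 185.3], [233.8, 176.7]]
t 0.18 [[292.4, 161.4], [293.3, 175.7]]
t 0.19 [[292.7, 160.7], [293.6, 175.9]]
t 0.2 [[292.9, 159.9], [294.0, 176.2]]
```

>>> {"op": "drive_tool", "data": {"plan": [{"claw": 0.63, "linear": [0, 0, 1.5], "angular": [0, 0, 0]}, {"claw": 0.63, "linear": [0, 0, 2.5], "angular": [0, 0, 0]}, {"claw": 0.63, "linear": [0, 0, 2], "angular": [0, 0, 0]}, {"claw": 0.63, "linear": [0, 0, 1.2], "angular": [0, 0, 0]}, {"claw": 0.63, "linear": [0, 0, 0], "angular": [0, 0, 0]}]}}

```text
t: 19.98
tool_pos: [0.6096, -0.1946, 0.2742]
orientation: [-2.122, -2.314, 0.001]
force: [-0.3, -0.5, -0.4]
opening: 0.0343
```

```bash
python3 look.py i 150,80,130,150,4 260,100,130,110,6
```

```text
20.075 [ 0.6104 -0.195   0.2764] [[-0.086, 0.996, 0.001], [0.996, 0.086, -0.0], [-0.0, 0.001, -1.0]] [ 0.5  0.6 -0.7] 0.03438228574435219
```

View pics/scenei.png

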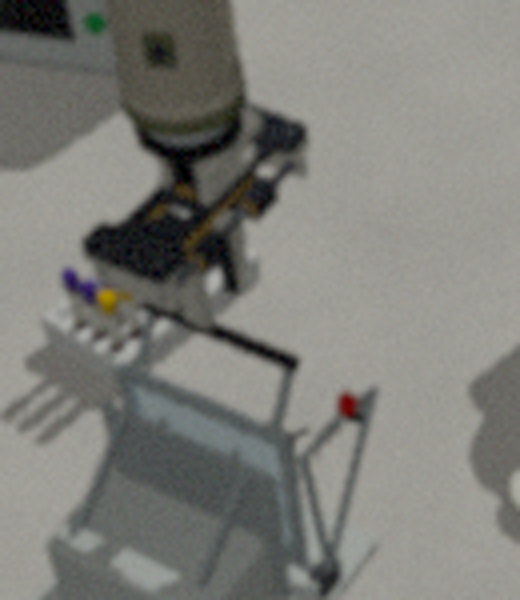

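>>> {"op": "drive_tool", "data": {"plan": [{"claw": 0.63, "linear": [0, 0, 1], "angular": [0, 0, 0]}, {"claw": 0.63, "linear": [0, 0, 1], "angular": [0, 0, 0]}, {"claw": 0.63, "linear": [0, 0, 0.7], "angular": [0, 0, 0]}]}}

```text
t: 20.45
tool_pos: [0.6099, -0.1949, 0.2475]
orientation: [-2.123, -2.315, 0.001]
force: [-0.2, -0.2, -0.4]
opening: 0.0342
```

>>> {"op": "drive_tool", "data": {"plan": [{"claw": 0.63, "linear": [0, 0, 0.7], "angular": [0, 0, 0]}, {"claw": 0.63, "linear": [0, 0, 0.7], "angular": [0, 0, 0]}, {"claw": 0.63, "linear": [0, 0, 0.5], "angular": [0, 0, 0]}, {"claw": 0.63, "linear": [0, 0, 0], "angular": [0, 0, 0]}]}}

```text
t: 20.95
tool_pos: [0.6099, -0.1948, 0.2291]
orientation: [-2.123, -2.315, 0.001]
force: [0.6, 0.4, -1.0]
opening: 0.0343
```

>>> {"op": "drive_tool", "data": {"plan": [{"claw": 1, "linear": [0, 0, 0.1], "angular": [0, 0, 0]}, {"claw": 1, "linear": [0, 0, 0], "angular": [0, 0, 0]}, {"claw": 1, "linear": [0, 0, 0], "angular": [0, 0, 0]}, {"claw": 1, "linear": [0, 0, 0], "angular": [0, 0, 0]}, {"claw": 1, "linear": [0, 0, 0], "angular": [0, 0, 0]}, {"claw": 1, "linear": [0, 0, 0], "angular": [0, 0, 0]}], "newtons": 55}}

```text
t: 21.7
tool_pos: [0.6102, -0.195, 0.2289]
orientation: [2.123, 2.315, 0.0]
force: [-1.3, -0.4, 2.2]
opening: 0.0125
```

>>> {"op": "drive_tool", "data": {"plan": [{"claw": 1, "linear": [0, -0.595, 0.114], "angular": [-1.72, 0, 0]}, {"claw": 1, "linear": [0, -0.595, 0.114], "angular": [-1.72, 0, 0]}, {"claw": 1, "linear": [0, 0, 0], "angular": [0, 0, 0]}]}}

```text
t: 22.08
tool_pos: [0.6, -0.1961, 0.2269]
orientation: [2.092, 2.282, 0.074]
force: [11.0, -1.2, -2.6]
opening: 0.0126
```

>>> {"op": "drive_tool", "data": {"plan": [{"claw": 1, "linear": [0, -0.595, 0.114], "angular": [-1.72, 0, 0]}, {"claw": 1, "linear": [0, -0.595, 0.114], "angular": [-1.72, 0, 0]}, {"claw": 1, "linear": [0, -0.595, 0.114], "angular": [-1.72, 0, 0]}, {"claw": 1, "linear": [0, -0.595, 0.114], "angular": [-1.72, 0, 0]}, {"claw": 1, "linear": [0, 0, 0], "angular": [0, 0, 0]}]}}

```text
t: 22.7
tool_pos: [0.5772, -0.1984, 0.2202]
orientation: [2.033, 2.216, 0.205]
force: [14.4, -1.6, -4.5]
opening: 0.0123
```

```bash
python3 look.py j 190,140,70,80,7 270,120,60,60,9
```

```text
22.8 [ 0.5775 -0.1983  0.2202] [[-0.086, 0.979, 0.184], [0.996, 0.085, 0.014], [-0.002, 0.185, -0.983]] [14.1 -1.5 -3.7] 0.012954547817242045
```

View pics/scenej.png

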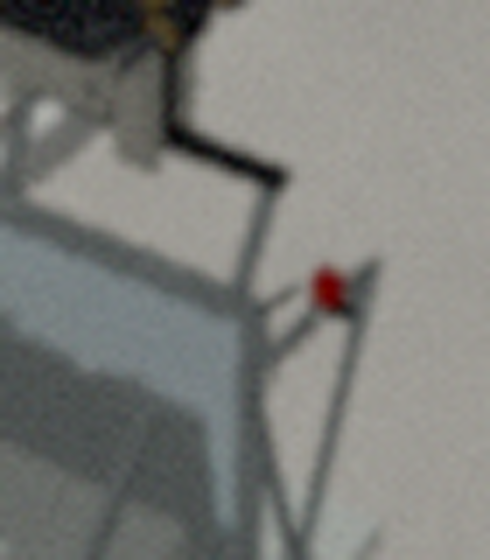

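View pics/topj.png

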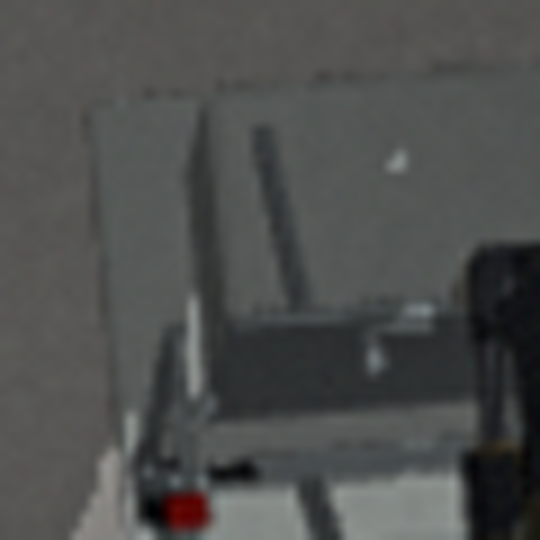

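>>> {"op": "drive_tool", "data": {"plan": [{"claw": 1, "linear": [0, -0.595, 0.114], "angular": [-1.72, 0, 0]}, {"claw": 1, "linear": [0, -0.595, 0.114], "angular": [-1.72, 0, 0]}, {"claw": 1, "linear": [0, 0, 0], "angular": [0, 0, 0]}, {"claw": 1, "linear": [0, 0, 0], "angular": [0, 0, 0]}]}}

```text
t: 23.3
tool_pos: [0.5666, -0.1995, 0.216]
orientation: [2.002, 2.183, 0.268]
force: [16.0, -2.1, -3.1]
opening: 0.0123
```

```bash
python3 look.py k 200,150,60,60,9 275,150,45,45,12
```

```text
23.4 [ 0.5668 -0.1995  0.2161] [[-0.086, 0.966, 0.243], [0.996, 0.084, 0.019], [-0.002, 0.244, -0.97]] [15.2 -1.4 -3.4] 0.012485062254728566
```

View pics/scenek.png

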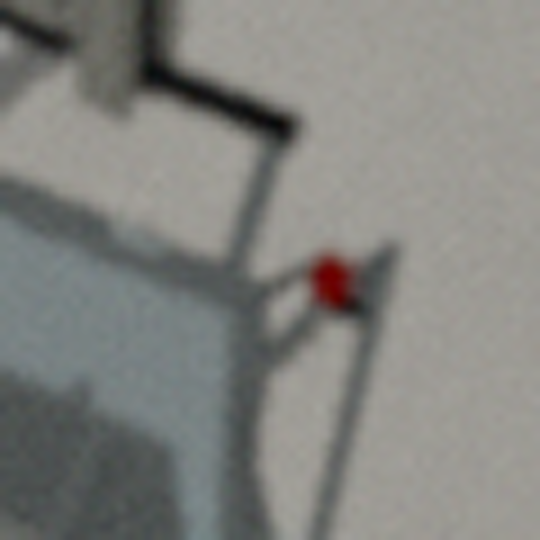

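View pics/topk.png

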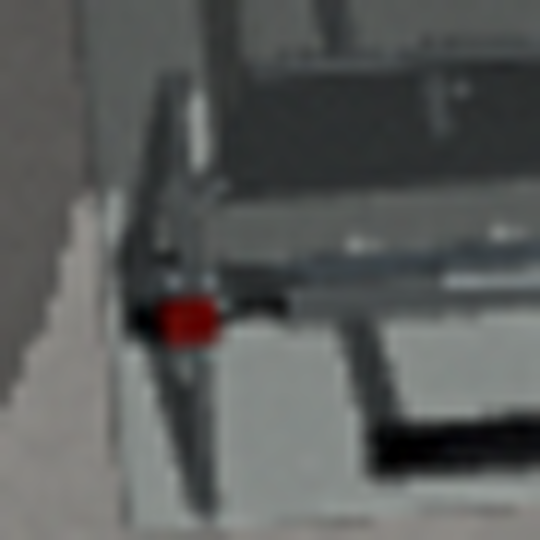

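```bash
python3 - <<'E'
from fit import *
v=[.6453,-.1928,.0835]; c,sn=np.cos(v[2]),np.sin(v[2])
def pt(r,a,y): return [v[0]-c*r*np.sin(a)-sn*y,v[1]-sn*r*np.sin(a)+c*y,.03+r*np.cos(a)]
for k,(x0,y0,s) in dict(t=(275,150,12),s=(200,150,9)).items():
  for y in (.09,.1,.108):
    for r in (.185,.19,.195):
      print(k,y,r,[((proj(P[k],pt(r,a,y))[0]-[x0,y0]+.5)*s-.5).round(0).tolist() for a in (.21,.225,.24,.255)])
# red blob centroid
for f,k,(x0,y0,s) in (('topkf','t',(275,150,12)),('scenekf','s',(200,150,9))):
  i=cv2.imread(f'pics/{f}.png').astype(int); w=np.clip(i[:,:,2]-np.maximum(i[:,:,0],i[:,:,1])-25,0,None); 
  w[:, :190]=0; w[:,310:]=0; w[:140]=0; w[230:]=0
  Y,X=np.mgrid[:384,:512]; print(f,((np.array([(w*X).sum(),(w*Y).sum()])/w.sum()-[x0,y0]+.5)*s-.5).round(1))
E
```

```text
t 0.09 0.185 [[266.0, 292.0], [267.0, 304.0], [268.0, 315.0], [268.0, 326.0]]
t 0.09 0.19 [[269.0, 293.0], [269.0, 305.0], [270.0, 316.0], [271.0, 328.0]]
t 0.09 0.195 [[271.0, 294.0], [272.0, 306.0], [272.0, 317.0], [273.0, 329.0]]
t 0.1 0.185 [[226.0, 295.0], [227.0, 306.0], [228.0, 317.0], [228.0, 329.0]]
t 0.1 0.19 [[228.0, 296.0], [229.0, 307.0], [230.0, 319.0], [230.0, 330.0]]
t 0.1 0.195 [[230.0, 296.0], [231.0, 308.0], [232.0, 320.0], [232.0, 332.0]]
t 0.108 0.185 [[194.0, 297.0], [195.0, 308.0], [195.0, 319.0], [196.0, 331.0]]
t 0.108 0.19 [[196.0, 298.0], [197.0, 309.0], [197.0, 321.0], [198.0, 332.0]]
t 0.108 0.195 [[198.0, 298.0], [199.0, 310.0], [199.0, 322.0], [200.0, 334.0]]
s 0.09 0.185 [[273.0, 274.0], [278.0, 271.0], [282.0, 267.0], [286.0, 263.0]]
s 0.09 0.19 [[274.0, 263.0], [278.0, 259.0], [283.0, 255.0], [287.0, 252.0]]
s 0.09 0.195 [[275.0, 252.0], [279.0, 248.0], [284.0, 244.0], [288.0, 240.0]]
s 0.1 0.185 [[297.0, 285.0], [302.0, 281.0], [306.0, 277.0], [310.0, 274.0]]
s 0.1 0.19 [[298.0, 274.0], [302.0, 270.0], [307.0, 266.0], [311.0, 262.0]]
s 0.1 0.195 [[299.0, 262.0], [303.0, 258.0], [308.0, 255.0], [312.0, 251.0]]
s 0.108 0.185 [[317.0, 294.0], [321.0, 290.0], [325.0, 286.0], [329.0, 282.0]]
s 0.108 0.19 [[317.0, 282.0], [322.0, 278.0], [326.0, 274.0], [330.0, 271.0]]
s 0.108 0.195 [[318.0, 271.0], [323.0, 267.0], [327.0, 263.0], [332.0, 259.0]]
topkf [189.3 321.1]
scenekf [331.2 281.5]
```

>>> {"op": "drive_tool", "data": {"plan": [{"claw": 1, "linear": [0, -0.37, 0.07], "angular": [-1.0, 0, 0]}, {"claw": 1, "linear": [0, 0, 0], "angular": [0, 0, 0]}, {"claw": 1, "linear": [0, 0, 0], "angular": [0, 0, 0]}, {"claw": 1, "linear": [0, 0, 0], "angular": [0, 0, 0]}]}}

```text
t: 23.9
tool_pos: [0.5635, -0.1998, 0.2146]
orientation: [1.992, 2.173, 0.286]
force: [16.0, -2.2, -3.9]
opening: 0.0128
```

```bash
python3 look.py l 200,150,60,60,9 275,150,45,45,12; python3 look.py l2 190,170,190,110,4 275,150,45,45,12
```

```text
24.0 [ 0.5635 -0.1998  0.2146] [[-0.086, 0.962, 0.26], [0.996, 0.084, 0.02], [-0.002, 0.261, -0.965]] [16.2 -2.7 -3. ] 0.012829604573081476
24.1 [ 0.5635 -0.1998  0.2146] [[-0.086, 0.962, 0.26], [0.996, 0.084, 0.02], [-0.002, 0.261, -0.965]] [17.  -3.1 -3.8] 0.012602625001705529
```

View pics/topl.png

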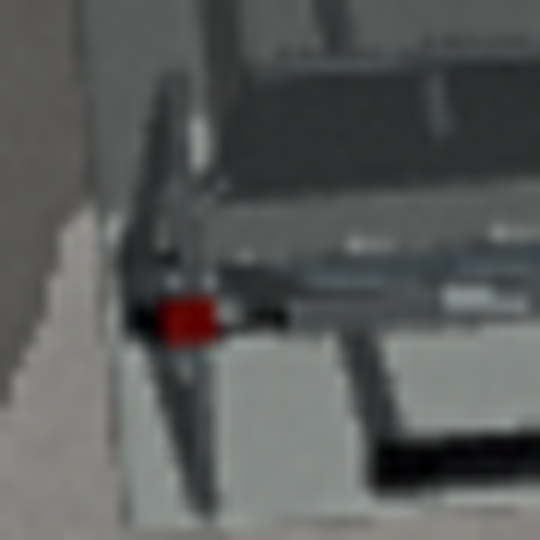

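View pics/scenel.png

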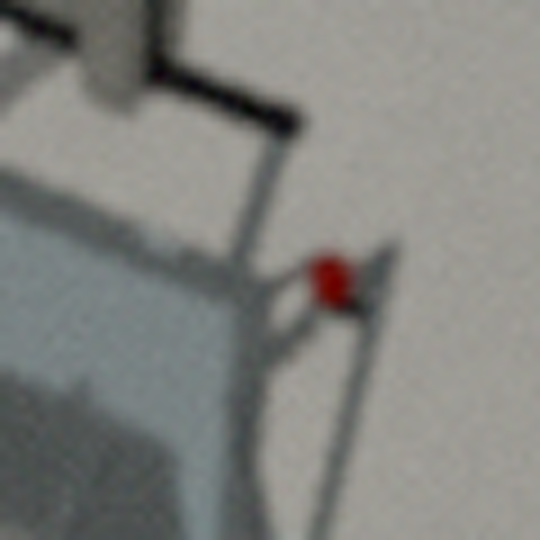

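View pics/scenel2f.png

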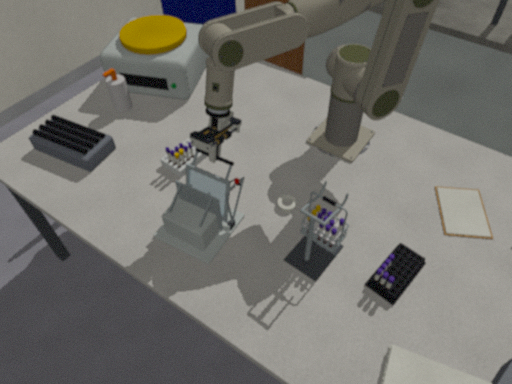

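```bash
python3 -c "
from plant import *
print(close_job())"
```

```text
the job is handed in; nothing more can be done
None
```

The tube carrier is hung on the stand, and the press is open with its pointer at the red tab. The gripper is still holding the bar there. I handed the job in at about 24 s.

- **Carrier:** I gripped it by the sleeve, lifted it level and lowered it onto both prongs, then let go once the prongs took its weight. The picture afterwards shows it hanging upright across both prongs with its tubes in place.
- **Press:** I gripped the black bar at 55 N and pulled it along its swing. My last estimates of the plate angle were 0.243 rad from the arm position and about 0.24 rad from the top picture. The tab reads about 0.240 rad, so pointer and tab agree to about 0.003 rad; I judge the reading good to about 0.01–0.02 rad. The spring pull was steady at about 16 N.
- **Left alone:** The tab's image position did not change during the pull. The racks and tape roll look untouched in the pictures, but I did not re-measure them.

In the scene view the pointer itself is hard to make out, so the fine alignment rests on the top view and the arm position. None of the checks I made failed or disagreed.

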